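# Show a plug-in module to the inspection camera beside the opened tester

## Task

First raise the stiff lid of the tester to about 45 degrees, where it stays, so that its screen can be read from the seat opposite. Then draw the tallest of the three plug-in modules (the one with a single large round connector) out of its bay in the adapter and hold it up in the air before the inspection camera: the round connector on the camera's line of sight, its aluminium front about 11 cm from the lens and square to it, the module's top up in the picture. Finish holding it there, still, touching nothing else, and leave everything else on the bench, the other two modules included, where it is.

Things in the scene. Friction and masses are not known exactly. Their poses are not given: they have to be found in the camera images.
- tester: Grey portable tester on the left of the bench, fixed: base 200 (x) x 240 (y) x 54 mm high, under a lid of the same outline. Origin: centre of the underside; z up; x points away from the robot side. The lid is hinged along the base's -x edge (robot's side) and its free edge is the +x edge.
- lid (a joint): Angle of the tester's lid in rad: 0 shut, grows as the free far edge rises and swings towards the robot; 0.785 is 45 degrees; stop at 1.9. The start is shut or slightly ajar. The hinge is stiff: the lid stays at any angle where it is left; moving it takes about 4 to 6 N at the handle.
- lid_hinge (a point): Middle of the hinge line, at the lid's underside, 54 mm above the bench. The line runs along the tester's y.
- lid_bar (a point): Middle of the lid's handle: a round steel bar 10 mm thick along the tester's y, 74 mm clear between two posts, its axis 165 mm from the hinge line along the lid and 46 mm above the lid's underside (30 mm above its upper face; the lid is 16 mm thick). The point turns with the lid. Pinched front and back by fingers from above, the bar turns in the fingers as the lid swings.
- adapter: Black block, fixed, on the right, 70 (x) x 250 (y) x 30 mm high, with three rectangular bays in a row along its y at -78, 0 and +78 mm, each 31 x 43 mm and 18 mm deep (bay floor 12 mm above the bench). Origin: centre of the underside. Which module is in which bay varies.
- module: Grey box with an aluminium plate on its front (+x) side, 28 (x) x 40 (y) x 95 (z) mm, standing in a bay of the adapter; the tallest, with one round steel connector, 22 mm across, 12 mm proud, its centre 60 mm above the foot. Origin: centre of the foot; z up, x out of the front (away from the robot at the start). About 0.16 kg (varies). Sits 18 mm deep, 1.5 mm play all round; draws straight up.
- module_face (a point): Point on the aluminium front at the root of the round connector: 14 mm ahead (+x) of the module's middle axis, 60 mm above its foot.
- camera: Inspection camera head on a fixed stand at the middle of the far side: white box 50 x 50 x 70 mm, black round lens barrel 36 mm across. Origin: centre of the front glass. x runs from the glass back into the housing: the camera looks along -x, towards the robot and 30 degrees down. y is level, z is up in the picture. The module is shown rightly when its x and z are parallel to these.
- view (a point): Point in the air on the camera's line of sight, 110 mm in front of the glass (camera frame -0.110, 0, 0): where the module's aluminium front (point module_face) is to be.
- camera_stand: Fixed stand of the camera: steel foot 100 x 120 mm and 14 mm high, post 16 mm thick and about 300 mm high, 35 mm beyond its origin (+x). Origin: on the bench; its x axis points away from the robot side. The centre of the lens glass lies 35 mm to its -x, 275 mm above the bench.
- spare_two: Grey box with an aluminium plate on its front (+x) side, 28 (x) x 40 (y) x 78 (z) mm, standing in a bay of the adapter; the medium one, with two small round connectors. Origin: centre of the foot. Not to be moved.
- spare_flat: Grey box with an aluminium plate on its front (+x) side, 28 (x) x 40 (y) x 65 (z) mm, standing in a bay of the adapter; the short one, with one flat wide connector. Origin: centre of the foot. Not to be moved.
- terminals: Loose orange terminal block, 22 x 60 x 28 mm, on the bench in the middle. Origin: centre of the underside. Not to be moved.
- screwdriver: Loose screwdriver, 190 mm, lying near the robot. Not to be moved.
- logger: Loose black interface box with a red top, 90 x 120 x 36 mm, far right. Origin: centre of the underside. Not to be moved.
- mug: White mug, 80 mm across, 95 mm high, far left. Origin: centre of the underside. Not to be moved.
- tape: Roll of black tape lying flat, 90 mm across, 25 mm high, right. Origin: centre of the underside. Not to be moved.
There are look-alikes about, which are no part of the job. What is shaped like the module but purple or yellow is not meant.

How it is judged:
On the way, in this order (a step that is already met when the one before it is completed fails the run):
1. the lid stands at about 45 degrees and is let go, the tall module still in its bay (value of joint lid between 0.61 and 0.96 rad and velocity of joint lid between -0.05 and 0.05 rad/s and contact force between the fingers and lid below 0.1 N and z of module in the frame of adapter below 0.02 m), for 0.2 s.
2. the tall module is out of its bay, in the fingers (z of module in the frame of adapter above 0.04 m and contact force between the fingers and module above 2 N), for 0.1 s.
At the end, for the whole second after the job is handed in: Lid at 35 to 55 degrees. Tall module held still in the air by the fingers alone, root of its connector within 22 mm of the point 110 mm before the lens, front facing the lens and top up in the picture within 12 degrees. Spare modules within 20 mm, loose things within 30 mm of their starts (value of joint lid between 0.61 and 0.96 rad and velocity of joint lid between -0.05 and 0.05 rad/s and distance between module_face and view below 0.022 m and angle between the x axis of module and the x axis of camera, either way round below 0.21 rad and angle between the z axis of module and the z axis of camera, either way round below 0.21 rad and z of module in the frame of camera below 0 m and x of camera in the frame of module above 0.05 m and height (world z) of module above 0.1 m and linear speed of module below 0.02 m/s and angular speed of module below 0.1 rad/s and contact force between the fingers and module above 2 N and contact force between module and adapter below 0.1 N and contact force between each of module, the arm, the fingers and camera_stand below 0.1 N and contact force between each of module, the arm, the fingers and tester below 0.1 N and distance of each of spare_two, spare_flat from where it was at the start of the episode below 0.02 m and distance of each of terminals, screwdriver, logger, mug, tape from where it was at the start of the episode below 0.03 m); the arm keeps its last pose, push and grip.
It fails at once if one of the other two modules is moved by more than 20 mm (distance of any of spare_two, spare_flat from where it was at the start of the episode above 0.02 m).
It fails at once if another loose thing on the bench is moved by more than 30 mm (distance of any of terminals, screwdriver, logger, mug, tape from where it was at the start of the episode above 0.03 m).
It also fails if it takes over 56 s, if anything falls off the work surface, if the arm or the gripper's body presses on something with over 40 N, if the wrist force passes 120 N, or if a joint passes its speed limit or range.

## Robot

A 6-joint arm with a two-finger parallel gripper is mounted at the origin on the work surface. World frame = base frame: x ahead of the robot, y to its left, z up, the work surface at z = 0. Lengths are in m, angles in rad, forces in N, time in s.
With the tool pointing down it reaches from about 0.375 to 0.825 m from the base axis. Payload 5.5 kg.
Tool frame: the origin (TCP) lies on the centre line of the jaws, within the pads' length; the fingertips stand 8 mm ahead of it and the grasp point (between the pads) lies 11 mm behind it; z points along the fingers, y is the line along which they close (so a half turn about z gives the same grasp; the last joint's range is limited). The gripper opens to 85 mm and grips with 20 to 120 N. Pads are 22 mm wide; open, the fingers measure 114 mm over their backs; the gripper's body (76 mm by 85 mm) begins 54 mm behind the grasp point. The pads swing forward as they close: fully open they stand 13 mm farther back than shut.
Start: joints at [-1.339, 0.314, -0.047, 1.21, 0, 1.571], TCP at [0.138, -0.584, 0.239] pointing down, gripper open.
Joint ranges: [-2.67, 2.67], [-0.69, 1.73], [-1.03, 1.25], [-2.08, 2.16], [-1.42, 1.45], [-3.14, 3.14]. Speed limits (rad/s): [2.39, 2.39, 3.01, 3.14, 3.14, 3.14].

## Interface

Orientations are given as a unit quaternion [w, x, y, z].
In Python, from station import bot, vision gives the robot as it stands.
- The arm moves only by the tool move_arm, never from a script. Its argument "increments" is a list of rows, each a list of 7 numbers: the shift along the tool's x, y, z in m, then the turn, a rotation vector about the tool's x, y, z in rad, then the finger opening in m, from 0 to 0.0854. A call has 1 to 20 rows; each row shifts and turns the commanded pose from where the row before left it, along the tool's axes as they then stand; what a row does not reach is not made up. A row lasts 1/8 s, in which the tool goes at most 62.5 mm and 10.7 degrees, less where a joint would pass 70% of its speed; a pose out of reach is approached as far as the arm can. A call is refused whole if a number of a shift passes 0.0625 or a number of a turn 0.188, either way. A call with a gripper value outside its range is refused whole. The fingers move at their own pace and stop on an object; "grip_force" is the grip in N (left out, the last holds). Time passes only in rows, so rows that do not move let the fingers close. It gives the time, the measured TCP pose, the force, the opening and the grip force at its end, in the units of the state.
- bot.state(): the state, without advancing time (a new reading comes with each control period).
- vision.grab_frame(name): name is "side" or "top"; returns a dict with "color" (400x640x3 uint8, blue, green, red), "fovy" (degrees; the focal length in pixels is half the picture's height over the tangent of half this angle, whatever the lens; pixels are square), "cx", "cy" (the principal point, pixels), "distortion" ([k1, k2, p1, p2, k3] as OpenCV has them; the pictures are not rectified), "cam_to_world" (4x4, takes a point from camera to world coordinates). Camera axes: x right, y down, z forward; pixel columns grow to the right and rows downward; lengths in m; the calibration is good to about 2 mm. A picture is of the moment at which its call begins. There is no depth.
- bot.hand_in(): hands the job in; it is judged then, once.
The state is a dict: "time": time; "joint_pos": joint angles; "joint_velocities": joint speeds; "joint_torque": joint torques, N m; "eef_pos": TCP position; "eef_rot": TCP orientation; "ft_force": force on the tool from outside, world axes, zero at the start; "moment": the same for the moment, N m; "grip_width": finger opening in m; "grip_force": force on a finger pad.
Only numpy, scipy, OpenCV 4.12 (cv2) and the standard library are available. Lean on these libraries where they do the work, as an engineer would, in place of code of your own. Each camera call takes 0.05 s, during which the arm holds its last target. There are 200 camera calls.

## Working session

There is one attempt and no reset: what is moved stays moved. The work goes in short steps, Python scripts to look and compute and a tool call to move; the robot and the scene stay as the last step left them, time stands still between calls to the robot, and variables do not carry over. Pictures are saved under pics/ and viewed, at most 10 in all, crops included, and the job is handed in when it is done.

Besides the shell and the picture viewer there is one more tool, called after "Request:" as name([rows], argument=value, ...), one row to a line, values as JSON. move_arm: Moves the arm, as the interface text tells. Its arguments: {"type":"object","properties":{"increments":{"type":"array"},"grip_force":{"type":"number"}},"required":["increments"]}

```bash
ls; mkdir -p pics; cat > h.py <<'E'
import numpy as np, cv2
from station import bot, vision
def grab(n):
    f=vision.grab_frame(n); h=f["color"].shape[0]
    F=h/2/np.tan(np.radians(f["fovy"])/2)
    f["K"]=np.array([[F,0,f["cx"]],[0,F,f["cy"]],[0,0,1.]]); f["D"]=np.array(f["distortion"],float); f["T"]=np.array(f["cam_to_world"])
    return f
def ray(f,px):
    p=cv2.undistortPoints(np.array(px,float).reshape(-1,1,2),f["K"],f["D"]).reshape(-1,2)
    d=np.c_[p,np.ones(len(p))]@f["T"][:3,:3].T
    return f["T"][:3,3],d/np.linalg.norm(d,axis=1)[:,None]
def plane(f,px,z):
    o,d=ray(f,px); return o+d*((z-o[2])/d[:,2])[:,None]
def tri(f,a,g,b):
    o,d=ray(f,a); p,e=ray(g,b); out=[]
    for u,v in zip(d,e):
        s=np.linalg.lstsq(np.c_[u,-v],p-o,rcond=None)[0]
        A,B=o+s[0]*u,p+s[1]*v; out.append(np.r_[(A+B)/2,np.linalg.norm(A-B)])
    return np.array(out)
def proj(f,P):
    Ti=np.linalg.inv(f["T"]); return cv2.projectPoints(np.array(P,float).reshape(-1,1,3),cv2.Rodrigues(Ti[:3,:3])[0],Ti[:3,3],f["K"],f["D"])[0].reshape(-1,2)
E
python3 - <<'E'
from h import *
import pickle
for n in("side","top"):
    f=grab(n); print(n,f["fovy"],f["D"],f["T"].round(3).tolist())
    cv2.imwrite(f"pics/{n}0.png",cv2.resize(f["color"],(800,500),interpolation=cv2.INTER_CUBIC))
    pickle.dump(f,open(f"{n}0.pkl","wb"))
print(bot.state())
E
```

```text
pics
side 57.40131727000713 [0.01126334 0.         0.         0.         0.        ] [[-0.794, -0.392, 0.465, 0.125], [-0.608, 0.513, -0.606, 0.477], [-0.001, -0.764, -0.645, 0.806], [0.0, 0.0, 0.0, 1.0]]
top 50.87010455992195 [-0.01560023  0.          0.          0.          0.        ] [[0.019, -0.996, 0.082, 0.473], [-1.0, -0.019, -0.003, -0.127], [0.005, -0.082, -0.997, 1.578], [0.0, 0.0, 0.0, 1.0]]
{'time': 0.1, 'joint_pos': array([-1.33898216e+00,  3.14163745e-01, -4.79774760e-02,  1.21020883e+00,
        6.90082298e-06,  1.57081331e+00]), 'joint_velocities': array([ 0.00053087, -0.00135111,  0.00224398,  0.00227914,  0.00092908,
       -0.00215108]), 'joint_torque': array([-2.82986781e-03, -5.40769100e+01,  3.40540016e+01,  1.12439407e-02,
        1.68382489e-04,  7.93038168e-06]), 'eef_pos': array([ 0.13773063, -0.58345176,  0.23851643]), 'eef_rot': array([-7.72046447e-04,  9.93290973e-01,  1.15639263e-01, -8.64214688e-05]), 'ft_force': array([-0.32021177,  0.04359831,  0.61894111]), 'moment': array([-0.0231748 ,  0.02323848, -0.02995562]), 'grip_force': 0.0, 'grip_width': 0.08573410092563108}
```

View pics/side0.png

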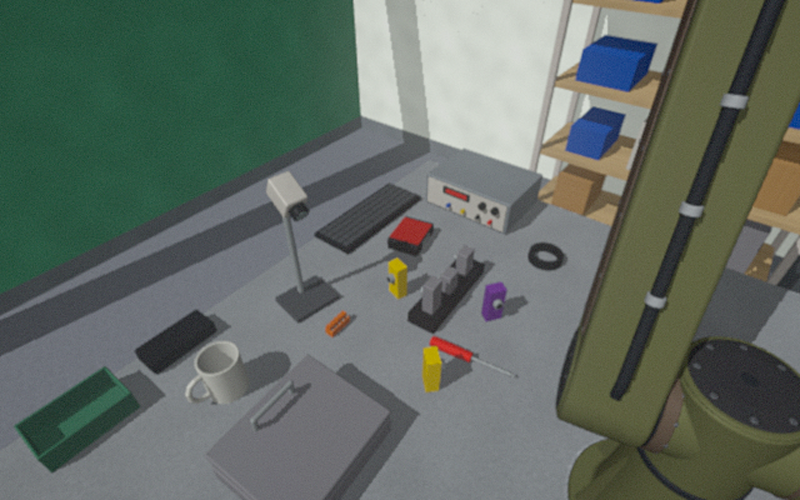

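View pics/top0.png

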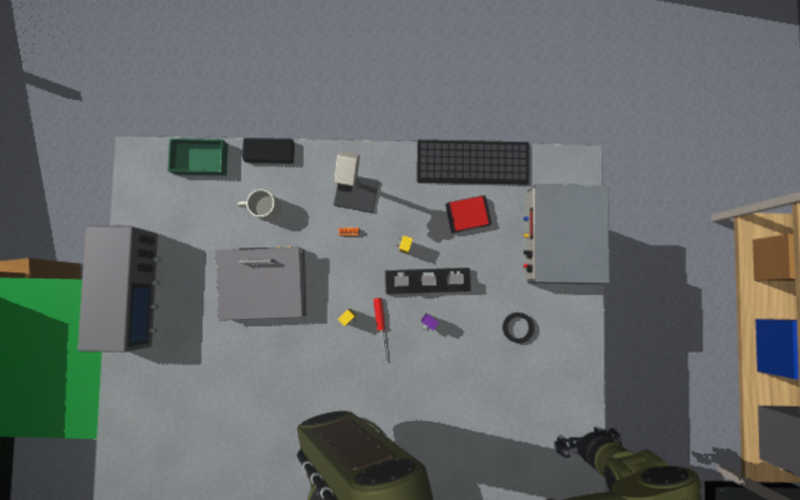

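The side view shows the shut tester at the lower left (300,430), with its handle bar at (272,402). The adapter is at (447,290) with grey modules at (432,295), (450,280) and (465,260), and the camera head is at (290,195). The purple (494,300) and yellow (397,278), (432,368) boxes are look-alikes. The top view shows the same layout. Next is one enlarged crop to identify the tall module and read the edges.

```bash
python3 - <<'E'
import pickle,cv2,numpy as np
s=pickle.load(open("side0.pkl","rb"))["color"];t=pickle.load(open("top0.pkl","rb"))["color"]
def c(i,x,y,w,h,k,): 
    o=cv2.resize(i[y:y+h,x:x+w],None,fx=k,fy=k,interpolation=cv2.INTER_CUBIC)
    for j in range(0,w,10): cv2.putText(o,str(x+j),(int((j+.0)*k),8),0,.3,(0,255,255)) if j%20==0 else 0; cv2.line(o,(int(j*k),10),(int(j*k),14),(0,255,255))
    for j in range(0,h,10): cv2.putText(o,str(y+j),(0,int(j*k)+4),0,.3,(0,255,255))
    return o
a=c(s,320,185,80,80,5);b=c(t,300,205,80,40,5);d=c(s,160,280,160,120,2.5);e=c(t,165,190,90,70,4.4)
o=np.zeros((600,800,3),np.uint8);o[:300,:400]=a[:300];o[:200,400:]=b;o[300:600,:400]=d;o[292:600,400:796]=e[:308,:396]
cv2.imwrite("pics/c1.png",o)
# second: camera head
a=c(s,205,130,70,130,4.6);b=c(t,255,110,60,65,6)
o=np.zeros((600,800,3),np.uint8);o[:598,:322]=a;o[:390,400:760]=b
cv2.imwrite("pics/c2.png",o)
E
```

```text
(no output)
```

View pics/c1.png

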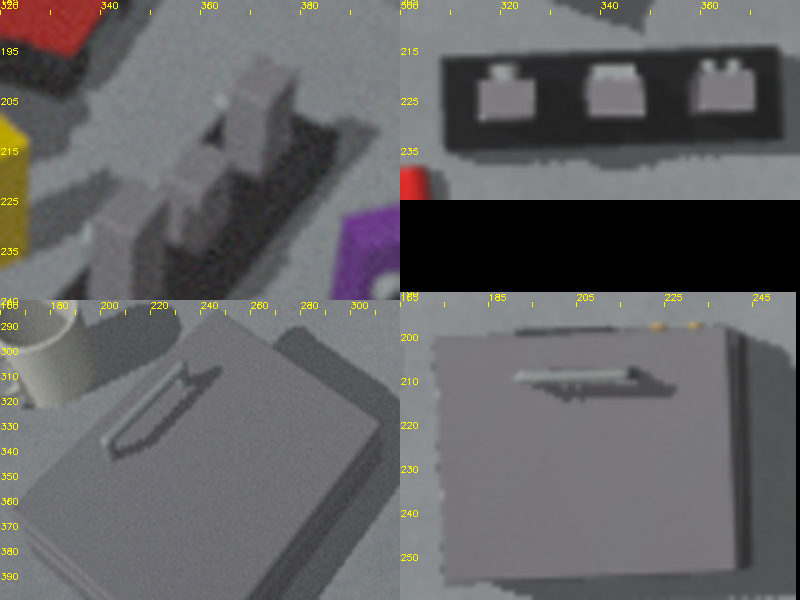

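View pics/c2.png

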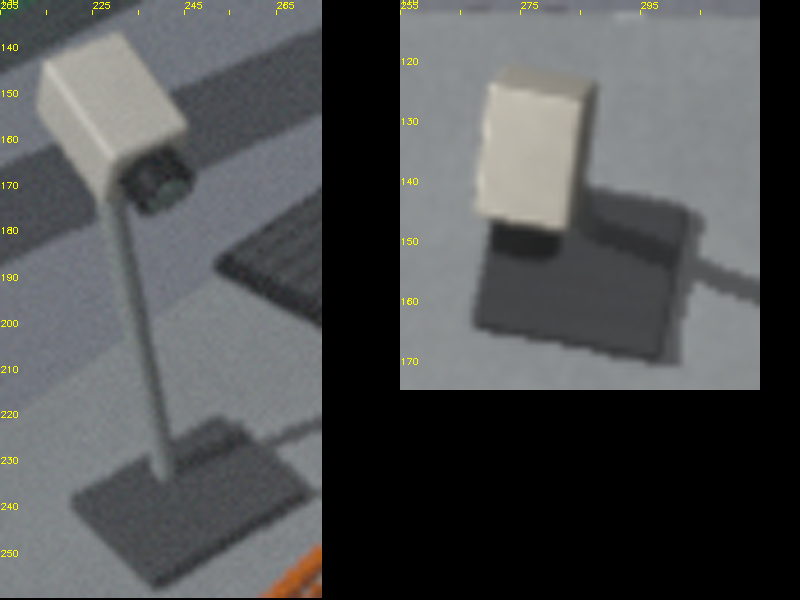

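The enlarged crop settles which module is meant:
- **Top (321,225):** one round stub, and also the tallest in the side view at (345,225) with its connector at (336,232). This is the one.
- **Top (342,224):** flat wide connector and short, so not it.
- **Top (365,223):** two small connectors, so not it.
- **Purple and yellow boxes:** look-alikes, so not meant.

The handle bar runs from side (202,337) to (234,306), and from top (191,209) to (219,208).

```bash
python3 - <<'E'
from h import *
import pickle
s=pickle.load(open("side0.pkl","rb"));t=pickle.load(open("top0.pkl","rb"))
np.set_printoptions(precision=4,suppress=True)
T=lambda x,y,k,ox,oy,px,py:((x-px)/k+ox-.5+.5/k,(y-py)/k+oy-.5+.5/k)
def b(x,y): return T(x,y,5,300,205,400,0)
def a(x,y): return T(x,y,5,320,185,0,0)
def d(x,y): return T(x,y,2.5,160,280,0,300)
def e(x,y): return T(x,y,4.4,165,190,400,292)
def cs(x,y): return T(x,y,4.6,205,130,0,0)
def ct(x,y): return T(x,y,6,255,110,400,0)
def rect(P,n):
    P=P[:,:2]; (c,w,r)=cv2.minAreaRect(P.astype(np.float32)); print(n,"mean",P.mean(0),"edges",[ (np.linalg.norm(v:=P[(i+1)%len(P)]-P[i]).round(4),np.degrees(np.arctan2(v[1],v[0])).round(2)) for i in range(len(P))])
rect(plane(t,[b(443,57),b(780,46),b(783,139),b(446,152)],.03),"adapter")
print("mod top tri",tri(s,[a(97,195),a(125,181),a(166,196),a(137,211)],t,[b(478,80),b(534,80),b(534,119),b(478,119)]))
rect(plane(t,[b(478,80),b(534,80),b(534,119),b(478,119)],.107),"modtop")
print("bar tri",tri(s,[d(105,442),d(184,365)],t,[e(516,377),e(638,373)]))
rect(plane(t,[e(430,337),e(726,329),e(736,570),e(446,585)],.07),"lid top")
print("lid corners tri (near-right, far-right)",tri(s,[d(379,427),d(240,312)],t,[e(736,570),e(726,329)]))
rect(plane(t,[ct(475,326),ct(663,360),ct(688,208)],.014),"foot top")
rect(plane(s,[cs(70,500),cs(155,588),cs(313,492),cs(222,418)],.014),"foot side")
print("foot tri",tri(s,[cs(155,588),cs(70,500),cs(313,492)],t,[ct(475,326)]*1+[ct(475,326),ct(663,360)]))
print("lens side ray @.275",plane(s,[cs(172,190)],.275),"lens top",plane(t,[ct(525,252)],.275))
print("housing top edges",plane(t,[ct(474,216),ct(568,230),ct(585,80),ct(489,84)],.3))
E
```

```text
adapter mean [ 0.5227 -0.2177] edges [(np.float64(0.2487), np.float64(-87.04)), (np.float64(0.0685), np.float64(-177.7)), (np.float64(0.2479), np.float64(93.27)), (np.float64(0.0698), np.float64(3.0))]
mod top tri [[ 0.5294 -0.1194  0.1214  0.0032]
 [ 0.5332 -0.1572  0.1011  0.002 ]
 [ 0.5058 -0.1576  0.105   0.0021]
 [ 0.5028 -0.1196  0.1247  0.0022]]
modtop mean [ 0.5181 -0.1383] edges [(np.float64(0.0392), np.float64(-88.92)), (np.float64(0.0272), np.float64(-179.0)), (np.float64(0.0391), np.float64(91.08)), (np.float64(0.0272), np.float64(1.12))]
bar tri [[0.5629 0.3154 0.1127 0.0018]
 [0.5701 0.2223 0.1044 0.0028]]
lid top mean [0.504  0.2705] edges [(np.float64(0.2424), np.float64(-87.35)), (np.float64(0.1963), np.float64(-175.68)), (np.float64(0.2351), np.float64(94.06)), (np.float64(0.2025), np.float64(6.37))]
lid corners tri (near-right, far-right) [[0.4126 0.1455 0.0608 0.0004]
 [0.5983 0.1483 0.0817 0.0245]]
foot top mean [ 0.7641 -0.0162] edges [(np.float64(0.1198), np.float64(-99.24)), (np.float64(0.0979), np.float64(-7.93)), (np.float64(0.153), np.float64(120.52))]
foot side mean [0.7776 0.0057] edges [(np.float64(0.1022), np.float64(169.76)), (np.float64(0.1214), np.float64(-99.72)), (np.float64(0.0999), np.float64(-7.96)), (np.float64(0.1175), np.float64(79.12))]
foot tri [[ 0.7463  0.0683  0.0034  0.0004]
 [ 0.7503  0.078   0.0872  0.0531]
 [ 0.7258 -0.0516  0.0045  0.0029]]
lens side ray @.275 [[0.7415 0.0057 0.275 ]] lens top [[0.739  0.0098 0.275 ]]
housing top edges [[ 0.7521  0.0339  0.3   ]
 [ 0.7458 -0.0146  0.3   ]
 [ 0.8245 -0.0213  0.3   ]
 [ 0.8215  0.0282  0.3   ]]
```

Request:
move_arm([
  [0,0,0,0,0,-0.177,0.04],
  [0,0,0,0,0,-0.177,0.04],
  [0,0,0,0,0,-0.177,0.04],
  [0,0,0,0,0,-0.177,0.04],
  [0,0,0,0,0,-0.177,0.04],
  [0,0,0,0,0,-0.177,0.04],
  [0,0,0,0,0,-0.177,0.04],
  [0,0,0,0,0,-0.177,0.04],
  [0.036,0.034,-0.004,0,0,0,0.04],
  [0.036,0.034,-0.004,0,0,0,0.04],
  [0.036,0.034,-0.004,0,0,0,0.04],
  [0.036,0.034,-0.004,0,0,0,0.04],
  [0.036,0.034,-0.004,0,0,0,0.04],
  [0.036,0.034,-0.004,0,0,0,0.04],
  [0.036,0.034,-0.004,0,0,0,0.04],
  [0.036,0.034,-0.004,0,0,0,0.04],
  [0.036,0.034,-0.004,0,0,0,0.04],
  [0.036,0.034,-0.004,0,0,0,0.04],
  [0,0,0,0,0,0,0.04],
], grip_force=40)

```text
time: 2.48
eef_pos: [0.4507, -0.1966, 0.2791]
eef_rot: [-0.0, 0.678, 0.735, 0.0]
ft_force: [-0.6, 0.2, 0.6]
grip_width: 0.04
grip_force: 0.0
```

Request:
move_arm([
  [0.038,0.0127,0,0,0,0,0.04],
  [0.038,0.0127,0,0,0,0,0.04],
  [0.038,0.0127,0,0,0,0,0.04],
  [0.038,0.0127,0,0,0,0,0.04],
  [0.038,0.0127,0,0,0,0,0.04],
  [0.038,0.0127,0,0,0,0,0.04],
  [0.038,0.0127,0,0,0,0,0.04],
  [0.038,0.0127,0,0,0,0,0.04],
  [0.038,0.0127,0.025,0,0,0,0.04],
  [0.038,0.0127,0.025,0,0,0,0.04],
  [0.038,0.0127,0.025,0,0,0,0.04],
  [0.038,0.0127,0.025,0,0,0,0.04],
  [0,0,0.02,0,0,0,0.04],
  [0,0,0,0,0,0,0.04],
])

```text
time: 4.22
eef_pos: [0.5646, 0.266, 0.1569]
eef_rot: [-0.001, 0.68, 0.734, -0.002]
ft_force: [0.4, -0.5, -0.1]
grip_width: 0.0394
grip_force: 0.0
```

```bash
python3 - <<'E'
from h import *
s=bot.state(); print(s["eef_pos"],s["eef_rot"])
f=grab("side");g=grab("top")
print(proj(f,[s["eef_pos"]]),proj(g,[s["eef_pos"]]))
o=np.zeros((500,800,3),np.uint8)
o[:,:400]=cv2.resize(f["color"][275:375,170:250],(400,500));o[:,400:]=cv2.resize(g["color"][170:270,170:250],(400,500))
cv2.imwrite("pics/b1.png",o)
E
```

```text
[0.56461633 0.26596759 0.15693751] [-6.92214892e-04  6.79502845e-01  7.33668682e-01 -2.38125702e-03]
[[215.64471958 306.87017076]] [[201.85263473 208.01956739]]
```

View pics/b1.png

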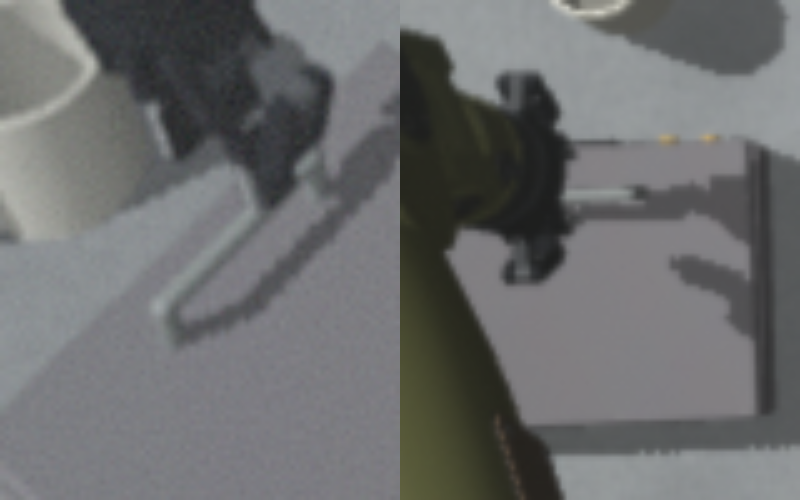

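The fingers straddle the bar, with the TCP at side (216,307) and the bar passing under it. Descending and pinching.

Request:
move_arm([
  [0.002,0.002,0.011,0,0,0,0.04],
  [0,0,0.011,0,0,0,0.04],
  [0,0,0.011,0,0,0,0.04],
  [0,0,0.011,0,0,0,0.04],
  [0,0,0.011,0,0,0,0.04],
  [0,0,0,0,0,0,0.03],
  [0,0,0,0,0,0,0.02],
  [0,0,0,0,0,0,0],
  [0,0,0,0,0,0,0],
  [0,0,0,0,0,0,0],
  [0,0,0,0,0,0,0],
], grip_force=40)

```text
time: 5.7
eef_pos: [0.5637, 0.2693, 0.103]
eef_rot: [-0.003, 0.679, 0.734, -0.003]
ft_force: [-8.6, 0.9, -1.9]
grip_width: 0.0083
grip_force: 38.9
```

Request:
move_arm([
  [0,-0.003,-0.0065,0,0,0,0],
  [0,-0.0021,-0.0065,0,0,0,0],
  [0,-0.0026,-0.0063,0,0,0,0],
  [0,-0.0026,-0.0063,0,0,0,0],
  [0,-0.0031,-0.0061,0,0,0,0],
  [0,-0.0031,-0.0061,0,0,0,0],
  [0,-0.0036,-0.0058,0,0,0,0],
  [0,-0.0036,-0.0058,0,0,0,0],
])

```text
time: 6.7
eef_pos: [0.5383, 0.2678, 0.1502]
eef_rot: [-0.004, 0.679, 0.734, -0.004]
ft_force: [-9.7, 4.8, -16.6]
grip_width: 0.0083
grip_force: 38.6
```

Request:
move_arm([
  [0,-0.005,-0.005,0,0,0,0],
  [0,-0.005,-0.005,0,0,0,0],
  [0,-0.0055,-0.0047,0,0,0,0],
  [0,-0.0055,-0.0047,0,0,0,0],
  [0,-0.0052,-0.0047,0,0,0,0],
  [0,-0.0052,-0.0047,0,0,0,0],
  [0,-0.0053,-0.0044,0,0,0,0],
  [0,-0.0053,-0.0044,0,0,0,0],
  [0,-0.0056,-0.004,0,0,0,0],
  [0,-0.0056,-0.004,0,0,0,0],
  [0,0,0,0,0,0,0],
])

```text
time: 8.07
eef_pos: [0.4865, 0.2647, 0.1966]
eef_rot: [-0.004, 0.679, 0.734, -0.003]
ft_force: [-8.3, 6.9, -13.5]
grip_width: 0.0082
grip_force: 39.5
```

Request:
move_arm([
  [0,-0.005,-0.001,0,0,0,0],
  [0,-0.002,0.0,0,0,0,0],
  [0,0,0,0,0,0,0],
  [0,0,0,0,0,0,0.012],
  [0,0,0,0,0,0,0.018],
  [0,0,0,0,0,0,0.024],
  [0,0,0,0,0,0,0.024],
  [0,0,-0.008,0,0,0,0.024],
  [0,0,-0.015,0,0,0,0.024],
  [0,0,-0.03,0,0,0,0.024],
  [0,0,-0.04,0,0,0,0.024],
  [0,0,-0.04,0,0,0,0.024],
  [0,0,0,0,0,0,0.03],
  [0,0,0,0,0,0,0.06],
])

```text
time: 9.82
eef_pos: [0.4843, 0.2632, 0.3337]
eef_rot: [0.0, 0.679, 0.734, 0.0]
ft_force: [-0.5, -0.3, -1.5]
grip_width: 0.0466
grip_force: 0.0
```

```bash
python3 - <<'E'
from h import *
import pickle
s=bot.state(); print(s["eef_pos"],s["ft_force"])
f=grab("side");g=grab("top")
pickle.dump((f,g),open("l.pkl","wb"))
o=np.zeros((400,800,3),np.uint8)
o[:]=cv2.resize(f["color"][240:400,70:390],(800,400),interpolation=cv2.INTER_CUBIC)
cv2.imwrite("pics/b2.png",o)
E
```

```text
[0.48425454 0.26324218 0.33369011] [-0.5378524  -0.25875937 -1.48981644]
```

View pics/b2.png

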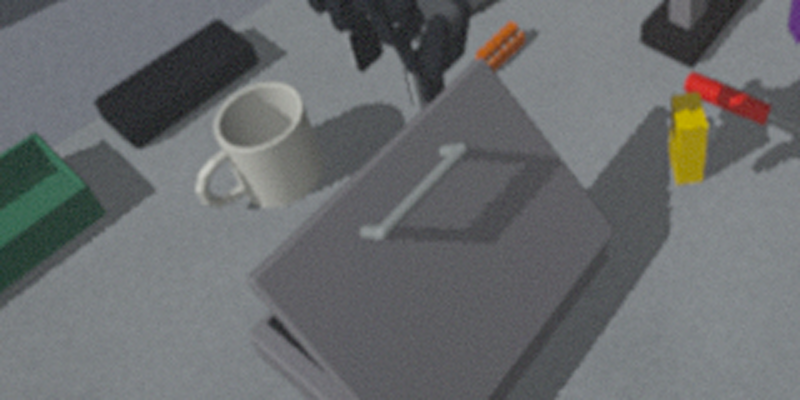

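The lid stands open in the side view, free of the fingers, with the bar from about (219,333) to (252,300). I'll work out its angle from the bar's ray.

```bash
python3 - <<'E'
from h import *
import pickle
f,g=pickle.load(open("l.pkl","rb"))
px=[((372+455)/2/2.5+70-.3,(233+150)/2/2.5+240-.3)]
o,d=ray(f,px);y=np.radians(4.4);ex=np.array([np.cos(y),np.sin(y),0]);n=np.array([-ex[1],ex[0],0])
H=np.array([.401,.256,.054]); P=o+d[0]*((H-o)@n/(d[0]@n)); v=P-H
print(P,np.hypot(v@ex,v[2]),np.arctan2(v[2],v@ex)-np.arctan2(.046,.165))
# final geometry
psi=np.radians(-9.3);c,s=np.cos(psi),np.sin(psi)
X=np.array([.866*c,.866*s,.5]);L=np.array([.742,.010,.275]);print("view",L-.11*X)
E
```

```text
[0.50362374 0.26389647 0.17813274] 0.16125421594619097 0.6066360225226978
view [0.64799212 0.02539438 0.22      ]
```

Request:
move_arm([
  [-0.02,0,0,0,0,0,0.06],
  [-0.04,0,0,0,0,0,0.06],
  [-0.043,0,0,0,0,0,0.06],
  [-0.043,0,0,0,0,0,0.06],
  [-0.043,0,0,0,0,0,0.06],
  [-0.043,0,0,0,0,0,0.06],
  [-0.043,0,0,0,0,0,0.06],
  [-0.043,0,0,0,0,0,0.06],
  [-0.043,0,0,0,0,0,0.06],
  [-0.043,0.002,0,0,0,0,0.06],
  [0,0,0,0,0,-0.171,0.06],
  [0,0,0,0,0,-0.171,0.06],
  [0,0,0,0,0,-0.171,0.06],
  [0,0,0,0,0,-0.171,0.06],
  [0,0,0,0,0,-0.171,0.06],
  [0,0,0,0,0,-0.171,0.06],
  [0,0,0,0,0,-0.171,0.06],
  [0,0,0,0,0,-0.171,0.06],
  [0,0,0,0,0,-0.171,0.06],
  [0,0,0,0,0,0,0.06],
])

```text
time: 12.42
eef_pos: [0.5164, -0.1401, 0.3327]
eef_rot: [-0.001, -0.021, 1.0, 0.0]
ft_force: [0.4, -0.5, 1.1]
grip_width: 0.06
grip_force: 0.0
```

```bash
python3 - <<'E'
from h import *
import pickle
f=grab("side");g=grab("top")
pickle.dump((f,g),open("l2.pkl","wb"))
o=np.zeros((560,800,3),np.uint8)
o[:,:400]=cv2.resize(f["color"][270:382,165:245],(400,560),interpolation=cv2.INTER_CUBIC)
o[:550,400:]=cv2.resize(g["color"][170:280,165:245],(400,550),interpolation=cv2.INTER_CUBIC)
cv2.imwrite("pics/b3.png",o)
E
```

```text
(no output)
```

View pics/b3.png

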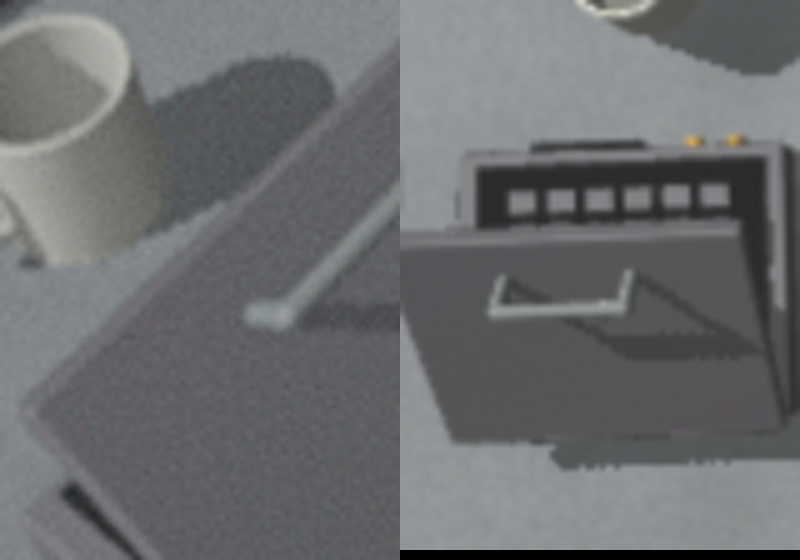

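The handle is clear in both views, with its +y end at side (221.6,333.3) and top (182.6,232).

```bash
python3 - <<'E'
from h import *
import pickle
f,g=pickle.load(open("l2.pkl","rb"))
r=tri(f,[(221.6,333.3),(263.7,264.5)],g,[(182.6,232.0),(232.6,214.6)]);print(r)
y=np.radians(4.4);ex=np.array([np.cos(y),np.sin(y),0]);H=np.array([.401,.256,.054])
for P,ph in zip(r[:,:3],(.272,.0798)):
    v=P-H; print(np.hypot(v@ex,v[2]),np.arctan2(v[2],v@ex)-ph)
E
```

```text
[[0.48142056 0.31154567 0.20510685 0.00177317]
 [0.53970184 0.15029364 0.19890435 0.00658133]]
0.1731017938719519 0.7891895155559197
0.19479471089376083 0.7590609519300376
```

The lid is at about 0.77 rad, which is good. Now descending over the tall module.

Request:
move_arm([
  [-0.002,0.001,0.03,0,0,0,0.06],
  [0,0,0.04,0,0,0,0.06],
  [0,0,0.04,0,0,0,0.06],
  [0,0,0.04,0,0,0,0.06],
  [0,0,0.03,0,0,0,0.06],
  [0,0,0.02,0,0,0,0.06],
  [0,0,0.015,0,0,0,0.06],
  [0,0,0.012,0,0,0,0.06],
  [0,0,0.012,0,0,0,0.06],
  [0,0,0.012,0,0,0,0.06],
  [0,0,0.01,0,0,0,0.06],
  [0,0,0,0,0,0,0.06],
  [0,0,0,0,0,0,0.05],
  [0,0,0,0,0,0,0.043],
  [0,0,0,0,0,0,0.03],
  [0,0,0,0,0,0,0.02],
  [0,0,0,0,0,0,0.02],
  [0,0,0,0,0,0,0.02],
], grip_force=50)

```text
time: 14.78
eef_pos: [0.5199, -0.1386, 0.0729]
eef_rot: [0.001, -0.023, 1.0, -0.0]
ft_force: [0.2, -0.7, 4.9]
grip_width: 0.0395
grip_force: 51.1
```

Request:
move_arm([
  [0,0,-0.004,0,0,0,0.02],
  [0,0,-0.006,0,0,0,0.02],
  [0,0,-0.008,0,0,0,0.02],
  [0,0,-0.01,0,0,0,0.02],
  [0,0,-0.015,0,0,0,0.02],
  [0,0,-0.02,0,0,0,0.02],
  [0,0,-0.025,0,0,0,0.02],
  [0,0,-0.025,0,0,0,0.02],
  [0,0,-0.02,0,0,0,0.02],
  [0,0,-0.01,0,0,0,0.02],
  [0,0,0,0,0,0,0.02],
])

```text
time: 16.15
eef_pos: [0.5197, -0.1385, 0.2162]
eef_rot: [0.001, -0.023, 1.0, -0.0]
ft_force: [0.5, 0.3, -2.4]
grip_width: 0.04
grip_force: 50.4
```

```bash
python3 - <<'E'
from h import *
from scipy.spatial.transform import Rotation as Ro
s=bot.state();q=s["eef_rot"];R=Ro.from_quat(np.r_[q[1:],q[0]]);print(s["eef_pos"],s["ft_force"],s["grip_width"],s["joint_pos"].round(2))
psi=np.radians(-9.3);c,n=np.cos(psi),np.sin(psi)
X=np.array([.866*c,.866*n,.5]);Z=np.array([-.5*c,-.5*n,.866]);Y=np.cross(Z,X)
Rt=Ro.from_matrix(np.c_[-X,Y,-Z]); d=R.inv()*Rt
P=np.array([.742,.010,.275])-.11*X-.014*X+.002*Z
print("P",P,"shift tool",R.inv().apply(P-s["eef_pos"]))
e=d.as_euler("ZYX");print("intrinsic ZYX",e,"rotvec",d.as_rotvec())
f=grab("side");g=grab("top")
o=np.zeros((500,800,3),np.uint8)
o[:,:480]=cv2.resize(f["color"][125:250,280:400],(480,500));o[:300,480:]=cv2.resize(g["color"][190:250,300:364],(320,300))
cv2.imwrite("pics/m1.png",o)
E
```

```text
[ 0.519667   -0.13849692  0.21615586] [ 0.48257155  0.2841782  -2.4410039 ] 0.039962228201163234 [-0.26  0.21 -0.24  1.12 -0.   -0.31]
P [0.63504063 0.02751527 0.214732  ] shift tool [-0.12275041  0.1606336   0.0015279 ]
intrinsic ZYX [ 2.07583392e-01 -5.22069465e-01 -1.90685764e-04] rotvec [ 0.05399898 -0.52019514  0.20279052]
```

View pics/m1.png

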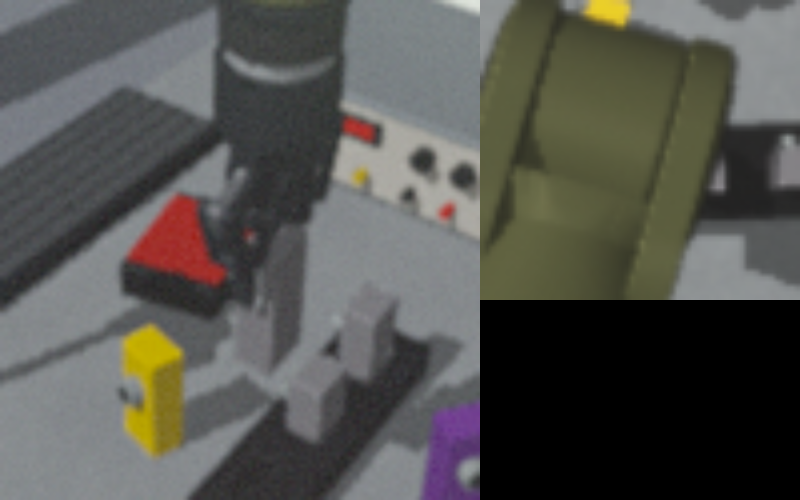

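The module hangs upright in the fingers at side ≈(347,195), and both spares are still seated. Now the move to the view point: shift, yaw, then tilt.

Request:
move_arm([
  [-0.011,0.014,0,0,0,0,0.02],
  [-0.02,0.026,0,0,0,0,0.02],
  [-0.02,0.026,0,0,0,0,0.02],
  [-0.02,0.026,0,0,0,0,0.02],
  [-0.02,0.026,0,0,0,0,0.02],
  [-0.02,0.026,0,0,0,0,0.02],
  [-0.012,0.016,0.001,0,0,0,0.02],
  [0,0,0,0,0,0.07,0.02],
  [0,0,0,0,0,0.07,0.02],
  [0,0,0,0,0,0.067,0.02],
  [0,0,0,0,-0.06,0,0.02],
  [0,0,0,0,-0.08,0,0.02],
  [0,0,0,0,-0.08,0,0.02],
  [0,0,0,0,-0.08,0,0.02],
  [0,0,0,0,-0.08,0,0.02],
  [0,0,0,0,-0.08,0,0.02],
  [0,0,0,0,-0.062,0,0.02],
  [0,0,0,0,0,0,0.02],
  [0,0,0,0,0,0,0.02],
])

```text
time: 18.62
eef_pos: [0.6351, 0.0272, 0.2144]
eef_rot: [0.257, 0.078, 0.963, -0.021]
ft_force: [-0.1, 0.3, -2.3]
grip_width: 0.0395
grip_force: 50.6
```

```bash
python3 - <<'E'
from h import *
from scipy.spatial.transform import Rotation as Ro
s=bot.state();q=s["eef_rot"];R=Ro.from_quat(np.r_[q[1:],q[0]]);print(s["eef_pos"],s["ft_force"],s["grip_width"])
psi=np.radians(-9.3);c,n=np.cos(psi),np.sin(psi)
X=np.array([.866*c,.866*n,.5]);Z=np.array([-.5*c,-.5*n,.866]);Y=np.cross(Z,X)
d=R.inv()*Ro.from_matrix(np.c_[-X,Y,-Z])
P=np.array([.742,.010,.275])-.124*X+.002*Z
print("rem",R.inv().apply(P-s["eef_pos"]),d.as_rotvec())
f=grab("side");g=grab("top")
print("proj view side,top",proj(f,[P+.014*X,P+.124*X]),proj(g,[P+.014*X,P+.124*X]))
o=np.zeros((500,800,3),np.uint8)
o[:,:500]=cv2.resize(f["color"][125:225,210:310],(500,500));o[:400,500:]=cv2.resize(g["color"][110:190,250:310],(300,400))
cv2.imwrite("pics/m2.png",o)
E
```

```text
[0.6350751  0.02718865 0.21443609] [-0.12494384  0.29830903 -2.33903396] 0.03946231820117648
rem [-7.21394045e-05  3.16831876e-04 -2.99743318e-04] [ 0.00036179 -0.00263473  0.00042808]
proj view side,top [[265.84072827 206.12508684]
 [240.69207237 171.23786019]] [[271.40462109 182.7448096 ]
 [275.26015867 150.82760653]]
```

View pics/m2.png

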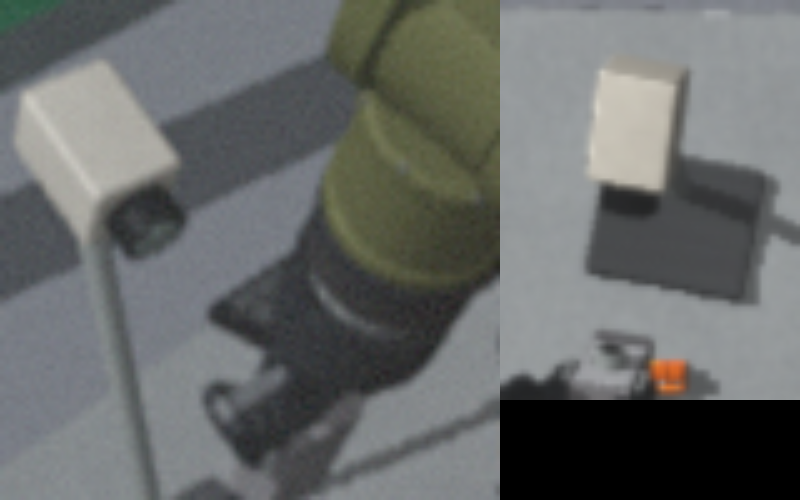

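The module is in front of the lens. Side view: lens at (241,172) against a predicted (240.7,171.2). Top view: (276,151) against (275.3,150.8). The fingers are clear of the stand and the remaining pose error is under 1 mm, so I'm handing in.

```bash
python3 -c "
from h import *
print(bot.hand_in())"
```

```text
the job is handed in; nothing more can be done
None
```

The lid stands at about 44 degrees, and the tall module is held still in front of the inspection camera at the view point; the job is handed in, but it returned no verdict.

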